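# Put the bottle opener away upright in the jar

## Robot

A 7-joint arm with a two-finger parallel gripper is mounted at the origin on the work surface. World frame = base frame: x ahead of the robot, y to its left, z up, the work surface at z = 0. Lengths are in mm, angles in rad, forces in N, time in s.
With the tool pointing down it reaches from about 375 to 925 mm from the base axis. Payload 3.1 kg.
Tool frame: the origin (TCP) lies at the very end of the fingers, on their centre line; the grasp point (between the pads) lies 19 mm behind it (r.tcp_to_grasp is the z of the grasp point in the tool frame, in mm); z points along the fingers, y is the direction in which the jaws open and shut (so a half turn about z gives the same grasp; the last joint's range is limited). The gripper opens to 85 mm and grips with 20 to 120 N. Pads are 22 mm wide; open, the fingers measure 114 mm over their backs; the gripper's body (76 mm by 85 mm) begins 54 mm behind the grasp point. The pads swing forward as they close: fully open they stand 13 mm farther back than shut.
Start: joints at [1.077, 0.383, 0.044, 1.598, -0.018, 1.161, -0.05], TCP at [250.625, -599.741, 197.569] pointing down, gripper open.
Joint ranges: [-2.61, 2.61], [-0.41, 2.15], [-1.48, 1.57], [0, 2.5], [-1.57, 4.71], [0.05, 1.97], [-2.85, 2.85]. Speed limits (rad/s): [2.79, 2.79, 3.14, 3.14, 3.14, 3.14, 3.14].

## Interface

Orientations are given as a unit quaternion [w, x, y, z].
In Python, from rig import r, imaging gives the robot as it stands.
- The arm moves only by the tool drive_tool, never from a script. Its argument "targets" is a list of rows, each an object of numbers: "x", "y", "z": the shift along the world's x, y, z in mm; "rx", "ry", "rz": the turn, a rotation vector about the world's x, y, z in degrees. A call has 1 to 12 rows; each row is the pose to reach, as a shift and turn from the pose commanded when the call began; what a row does not reach only later rows make up. A row lasts 1/10 s, in which the tool goes at most 50 mm and 8.59 degrees, less where a joint would pass 70% of its speed; a pose out of reach is approached as far as the arm can. A call with a gripper value outside its range is refused whole. "jaw" is the closure in counts, from 0 (fully open) to 255 (shut), set as the call begins (left out, the last holds). The fingers move at their own pace and stop on an object; the grip force is fixed at half the most. Time passes only in rows, so rows that repeat a pose let the fingers close. It gives the time, the measured TCP pose, the force and the opening at its end, in the units of the state.
- r.get_obs(): the state, without advancing time (a new reading comes with each control period).
- imaging.capture(name): name is "scene" or "top" or "wrist"; returns a dict with "pixels" (420x560x3 uint8, red, green, blue), "camera_matrix" (3x3 intrinsics, pixels), "dist" ([k1, k2, p1, p2, k3] as OpenCV has them; the pictures are not rectified), "extrinsics" (4x4, takes a point from world to camera coordinates). Camera axes: x right, y down, z forward; pixel columns grow to the right and rows downward; lengths in mm; the calibration is good to about 2 mm. A picture is of the moment at which its call begins. There is no depth.
- r.sign_off(): hands the job in, once; it reports no verdict.
The state is a dict: "time": time; "joint_pos": joint angles; "joint_vel": joint speeds; "joint_torque": joint torques, N m; "eef_pos": TCP position; "eef_rot": TCP orientation; "contact_force": force on the tool from outside, world axes, zero at the start; "ft_torque": the same for the moment, N m; "opening": finger opening in mm.
Only numpy, scipy, OpenCV 4.12 (cv2) and the standard library are available. Lean on these libraries where they do the work, as an engineer would, in place of code of your own. Each camera call takes 0.05 s, during which the arm holds its last target. There are 200 camera calls.

## Task

Put the steel bottle opener away in the open white jar, handle down and ring head up. Pinch it by the ring head, lift it, ease your grip so that it swings down to hang straight, grip it firmly again while it hangs clear of the console, then lower it into the jar until it rests on the jar's floor before you let go. Leave the jar standing where it is and do not disturb the other things.

Things in the scene. Friction and masses are not known exactly. Their poses are not given: they have to be found in the camera images.
- opener_middle (a point): Middle of the steel bottle opener, half-way up (7 mm above the console as it lies flat). About 240 g, 171 mm long. Its x axis runs from handle to ring head, y across, z up as it lies. Head centre at x = +62 mm, handle end at x = -85 mm, centre of mass about 18 mm from here towards the handle end. Handle: bar 100 mm long, 20 mm wide, 14 mm thick, its end rounded in thickness.
- opener_head (a point): Centre of the opener's ring head (ring 44 mm outside, of 8 mm round bar, opening 28 mm). Here two flat lugs, 8 mm long (x) and 8 mm high, stick out either side to y = -25 and +25 mm: pinch their outer faces, 50 mm apart. Pinched with 40 N it stays level when lifted; eased to a few newtons it pivots on the lugs and hangs handle down, still carried.
- opener_end (a point): Middle of the rounded free end of the opener's handle, 147 mm from opener_head along -x of the opener.
- jar_mouth (a point): Centre of the mouth of the white ceramic jar (750 g, loose), in the plane of its rim, 95 mm above the console. Mouth 84 mm across inside, 94 mm outside; belly 102 mm across; wall 5 mm. z up.
- jar_floor (a point): Centre of the jar's inner floor, 6 mm above the console, 89 mm below the mouth; the floor is about 78 mm across.
- cap: The jar's white twist cap, a disc 100 mm across and 21 mm high, lying by the jar on the side away from the robot; origin at the centre of its underside. To be left alone.
- pegboard: Small wooden board, 130 x 100 x 18 mm, with three upright pegs 14 mm thick and 45 mm long; origin at the centre of its underside. To be left alone.
- remote: Black plastic remote control, 46 x 170 x 20 mm (long along its y), lying flat; origin at the centre of its underside. To be left alone.
- paperweight: Green glass paperweight, a dome 76 mm across and 46 mm high; origin at the centre of its underside. To be left alone.
There are look-alikes about, which are no part of the job. Of the things shaped like the part that bears opener_middle, the bare steel one is meant.

How it is judged:
By the outcome, as a careful person would: the job done as asked, in the order asked, and still so for the second after the job is handed in, with the robot touching nothing.
It also fails if it takes over 64 s, if anything falls off the work surface, if the arm or the gripper's body presses on something with over 40 N, if the wrist force passes 120 N, or if a joint passes its speed limit or range.

## Working session

There is one attempt and no reset: what is moved stays moved. The work goes in short steps, Python scripts to look and compute and a tool call to move; the robot and the scene stay as the last step left them, time stands still between calls to the robot, and variables do not carry over. Pictures are saved under pics/ and viewed, about 8 in all and at most 12, crops included, and the job is handed in when it is done.

Besides the shell and the picture viewer there is one more tool, called after "Request:" as name(argument=value, ...) on one line, values as JSON. drive_tool: Moves the arm, as the interface text tells. Its arguments: {"type":"object","properties":{"targets":{"type":"array"},"jaw":{"type":"number"}},"required":["targets"]}

```bash
mkdir -p pics; ls; cat > h.py <<'E'
import numpy as np,cv2
from rig import r,imaging
def cap(n,f=None):
    c=imaging.capture(n)
    if f: cv2.imwrite(f'pics/{f}.png',c["pixels"][:,:,::-1])
    return c
def ray(c,uv):
    K=np.array(c["camera_matrix"],float);E=np.array(c["extrinsics"],float)
    p=cv2.undistortPoints(np.array(uv,float).reshape(-1,1,2),K,np.array(c["dist"],float)).reshape(-1,2)
    d=np.c_[p,np.ones(len(p))]@E[:3,:3]
    return -E[:3,:3].T@E[:3,3],d
def onz(c,uv,z):
    o,d=ray(c,uv); return o+d*((z-o[2])/d[:,2])[:,None]
def proj(c,P):
    E=np.array(c["extrinsics"],float)
    return cv2.projectPoints(np.array(P,float).reshape(-1,1,3),cv2.Rodrigues(E[:3,:3])[0],E[:3,3],np.array(c["camera_matrix"],float),np.array(c["dist"],float))[0].reshape(-1,2)
E
python3 - <<'E'
from h import *
a=cap("top","top1");b=cap("scene","sc1")
for c in(a,b):print(np.round(ray(c,[[280,210]])[0]),np.round(ray(c,[[280,210]])[1],2))
o=r.get_obs();print(o)
E
```

```text
pics
[ 354.   -7. 1178.] [[ 0.19  0.01 -0.98]]
[1000. -111.  869.] [[-0.49  0.1  -0.87]]
{'time': 0.1, 'joint_pos': array([ 1.07722516,  0.38377533,  0.04387233,  1.59941131, -0.01788979,
        1.16119207, -0.04990119]), 'joint_vel': array([ 7.69598142e-04, -5.88234092e-04, -1.85431480e-03, -3.54454691e-03,
       -1.08438999e-03,  1.05713991e-04, -6.90246257e-05]), 'joint_torque': array([ 2.98310340e-03, -4.34728682e+01,  1.02970462e+00, -2.50455326e+01,
        1.09875330e-02,  5.39649234e-03, -1.58413101e-06]), 'eef_pos': array([ 250.20082046, -598.90925026,  196.3017743 ]), 'eef_rot': array([-1.15631326e-03,  9.80478866e-01,  1.96620856e-01, -3.07845733e-04]), 'contact_force': array([-0.175583  ,  1.04846629,  0.69359843]), 'ft_torque': array([-0.01326401, -0.04028373, -0.00986977]), 'opening': 85.49309557622254}
```

View pics/top1.png

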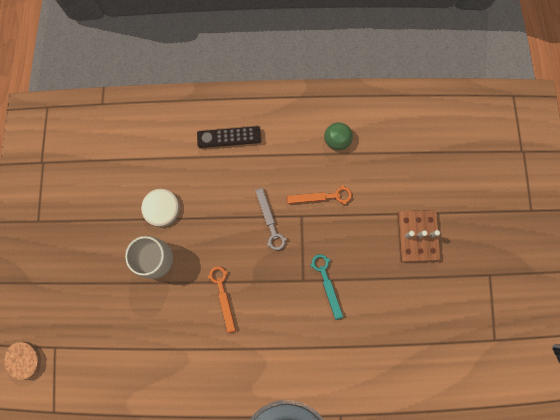

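View pics/sc1.png

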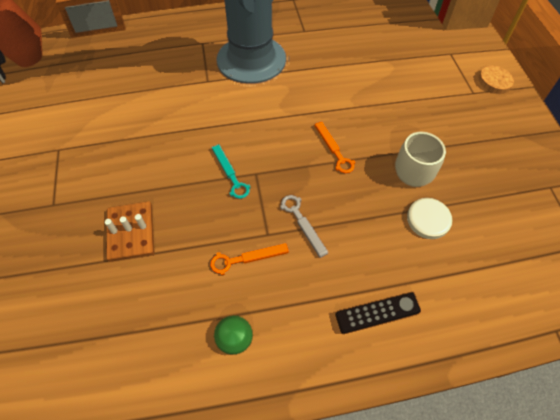

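The steel opener has its ring at about (277,242) and its handle end at (261,190) in the top view; the jar mouth is at about (148,256). In the scene view the ring is at (290,204) and the jar at (420,155).

```bash
python3 - <<'E'
from h import *
for n,box,jb in(("top",(245,180,295,258),(115,228,185,290)),("scene",(272,185,335,262),(385,122,455,195))):
    c=cap(n);hsv=cv2.cvtColor(c["pixels"],cv2.COLOR_RGB2HSV)
    m=((hsv[...,1]<75)&(hsv[...,2]>90)).astype(np.uint8)
    def comp(b):
        k=np.zeros_like(m);x0,y0,x1,y1=b;k[y0:y1,x0:x1]=m[y0:y1,x0:x1]
        N,L,S,C=cv2.connectedComponentsWithStats(k);i=1+S[1:,4].argmax();return (L==i).astype(np.uint8),S[i]
    k,s=comp(box);v,u=np.nonzero(k);P=onz(c,np.c_[u,v],7)[:,:2]
    print(n,s,"mean",P.mean(0))
    (cx,cy),(w,h),a=cv2.minAreaRect(P.astype(np.float32));print("rect",cx,cy,w,h,a)
    # ring hole
    cs,H=cv2.findContours(k,cv2.RETR_CCOMP,cv2.CHAIN_APPROX_NONE)
    for q,hh in zip(cs,H[0]):
        if hh[3]>=0 and len(q)>10: Q=onz(c,q.reshape(-1,2),7);print("hole",cv2.fitEllipse(Q[:,:2].astype(np.float32)))
    d=P-P.mean(0);ax=np.linalg.svd(d,full_matrices=False)[2][0];
    t=d@ax;print("axis",ax,"ends",P.mean(0)+ax*t.min(),P.mean(0)+ax*t.max())
    k,s=comp(jb);print("jar",s)
    im=c["pixels"][:,:,::-1]
    cv2.imwrite(f"pics/z_{n}.png",np.hstack([cv2.resize(im[b[1]-5:b[3]+5,b[0]-5:b[2]+5],(390,500),interpolation=cv2.INTER_CUBIC) for b in(box,jb)]))
E
```

```text
top [255 188  32  62 508] mean [560.19233331  32.33446446]
rect 559.0664672851562 38.805397033691406 167.6249542236328 49.29740524291992 23.771265029907227
hole ((501.0742492675781, 13.522714614868164), (26.706621170043945, 30.238441467285156), 25.23836898803711)
axis [-0.95324832 -0.30218808] ends [641.6623622   58.16117855] [481.60480816   7.42152935]
jar [ 125  236   48   43 1576]
scene [281 196  46  61 578] mean [562.87791202  33.82216057]
rect 560.535400390625 26.13402557373047 167.13002014160156 48.514564514160156 12.25458812713623
hole ((499.2287902832031, 13.32917308807373), (27.84215545654297, 30.91495704650879), 10.831971168518066)
axis [0.95039494 0.31104575] ends [479.3726916    6.49252842] [638.36030391  58.5260772 ]
jar [404 133  41  46 348]
```

View pics/z_top.png

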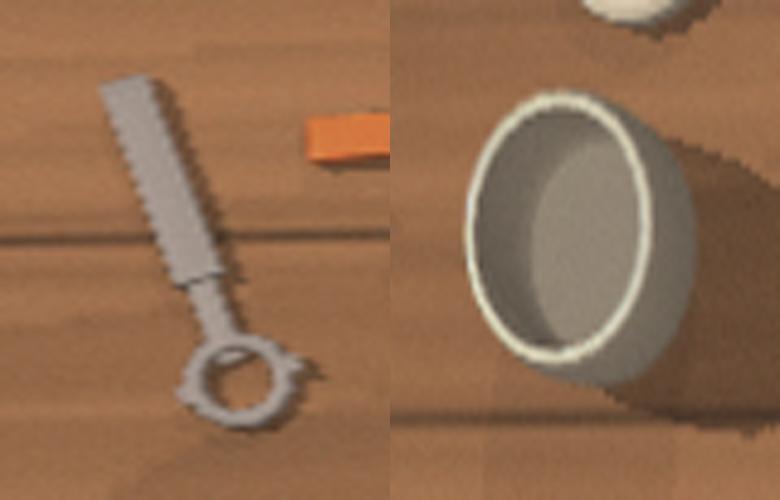

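Request:
drive_tool(targets=[{"x":9,"y":22},{"x":27,"y":66,"rz":-1},{"x":45,"y":110,"rz":-2},{"x":63,"y":154,"rz":-3},{"x":81,"y":198,"rz":-4},{"x":99,"y":242,"rz":-5},{"x":117,"y":286,"rz":-5},{"x":135,"y":330,"rz":-5},{"x":153,"y":374,"rz":-5},{"x":171,"y":418,"rz":-5},{"x":189,"y":462,"rz":-5},{"x":207,"y":506,"rz":-5}])

```text
invalid input at $.targets[0]: expected keys x, y, z, rx, ry, rz
```

Request:
drive_tool(targets=[{"x":18,"y":44,"z":-10},{"x":32,"y":80,"z":-30},{"x":40,"y":100,"z":-60},{"x":42,"y":107,"z":-80},{"x":42,"y":107,"z":-90},{"x":42,"y":107,"z":-90},{"x":42,"y":107,"z":-90}])

```text
invalid input at $.targets[0]: expected keys x, y, z, rx, ry, rz
```

```bash
python3 - <<'E'
from h import *
from scipy.spatial.transform import Rotation as R
o=r.get_obs();print(o["eef_pos"],o["time"],R.from_quat(np.roll(o["eef_rot"],-1)).as_matrix().round(3),r.tcp_to_grasp)
c=cap("wrist","w1")
h=[500,13.4,7];y=np.array([-.303,.953,0]);x=np.array([.953,.303,0])
print(proj(c,[h,h+25*y,h-25*y,h+147*x]).round(1), ray(c,[[280,210]]))
# jar rim
for n,b in(("top",(115,225,175,290)),("scene",(390,125,455,195))):
    c=cap(n);p=c["pixels"].astype(int);x0,y0,x1,y1=b;s=p[y0:y1,x0:x1]
    m=((s.min(2)>165)).astype(np.uint8)
    v,u=np.nonzero(m);print(n,len(u))
    if len(u)>10:
        hl=cv2.convexHull(np.c_[u+x0,v+y0].astype(np.int32)).reshape(-1,2);P=onz(c,hl,95)[:,:2].astype(np.float32)
        print(cv2.minEnclosingCircle(P),cv2.fitEllipse(P))
E
```

```text
[ 250.35263518 -599.15287592  196.68049176] 0.2 [[ 0.923  0.386 -0.001]
 [ 0.386 -0.923  0.002]
 [-0.    -0.002 -1.   ]] -18.700000000000003
[[ -78.  -155.6]
 [ -70.5 -131.4]
 [ -81.4 -177.9]
 [ 408.1  390.5]] (array([ 328.12019702, -566.39045038,  372.9656008 ]), array([[-0.30660726, -0.15030633, -0.94025472]]))
top 121
((463.19921875, 328.9617614746094), 45.68270492553711) ((462.95660400390625, 329.0569152832031), (90.58423614501953, 90.79060363769531), 143.63983154296875)
scene 91
((462.86053466796875, 327.62890625), 46.147823333740234) ((463.5067138671875, 326.5412292480469), (86.35235595703125, 91.8041000366211), 125.40227508544922)
```

View pics/w1.png

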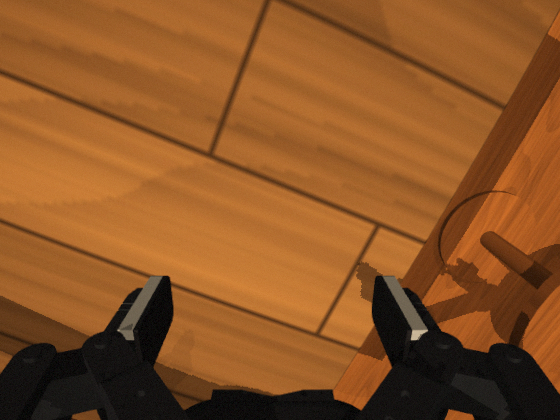

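The wrist view shows just the console and the open fingers: the moves were refused because every key must be given. The jar mouth is at about (463, 328.5).

Request:
drive_tool(targets=[{"x":9,"y":22,"z":0,"rx":0,"ry":0,"rz":0},{"x":27,"y":66,"z":0,"rx":0,"ry":0,"rz":-1},{"x":45,"y":110,"z":0,"rx":0,"ry":0,"rz":-2},{"x":63,"y":154,"z":0,"rx":0,"ry":0,"rz":-3},{"x":81,"y":198,"z":0,"rx":0,"ry":0,"rz":-4},{"x":99,"y":242,"z":0,"rx":0,"ry":0,"rz":-5},{"x":117,"y":286,"z":0,"rx":0,"ry":0,"rz":-5},{"x":135,"y":330,"z":0,"rx":0,"ry":0,"rz":-5},{"x":153,"y":374,"z":0,"rx":0,"ry":0,"rz":-5},{"x":171,"y":418,"z":0,"rx":0,"ry":0,"rz":-5},{"x":189,"y":462,"z":0,"rx":0,"ry":0,"rz":-5},{"x":207,"y":506,"z":0,"rx":0,"ry":0,"rz":-5}])

```text
time: 1.55
eef_pos: [458.2, -92.1, 198.0]
eef_rot: [0.0, 0.988, 0.154, 0.001]
contact_force: [0.5, -0.6, -0.1]
opening: 85.6
```

Request:
drive_tool(targets=[{"x":18,"y":44,"z":-10,"rx":0,"ry":0,"rz":0},{"x":32,"y":80,"z":-30,"rx":0,"ry":0,"rz":0},{"x":40,"y":100,"z":-60,"rx":0,"ry":0,"rz":0},{"x":42,"y":107,"z":-80,"rx":0,"ry":0,"rz":0},{"x":42,"y":107,"z":-90,"rx":0,"ry":0,"rz":0},{"x":42,"y":107,"z":-90,"rx":0,"ry":0,"rz":0},{"x":42,"y":107,"z":-90,"rx":0,"ry":0,"rz":0}])

```text
time: 2.25
eef_pos: [500.1, 12.0, 108.2]
eef_rot: [0.0, 0.988, 0.153, 0.0]
contact_force: [0.5, -0.2, -0.5]
opening: 85.6
```

```bash
python3 - <<'E'
from h import *
from scipy.spatial.transform import Rotation as R
o=r.get_obs();print(o["eef_pos"],o["time"],R.from_quat(np.roll(o["eef_rot"],-1)).as_matrix().round(3),o["joint_pos"].round(2))
c=cap("wrist","w2")
h=np.array([500,13.4,7]);y=np.array([-.303,.953,0]);x=np.array([.953,.303,0])
print(proj(c,[h,h+25*y,h-25*y,h+147*x]).round(1))
E
```

```text
[500.05836049  12.00214033 108.20550277] 2.25 [[ 0.953  0.302  0.001]
 [ 0.302 -0.953 -0.001]
 [ 0.001  0.001 -1.   ]] [ 0.31  0.24 -0.46  2.01  0.14  0.91 -1.49]
[[271.  190.8]
 [240.3 190.8]
 [301.8 190.8]
 [270.7 -12. ]]
```

View pics/w2.png

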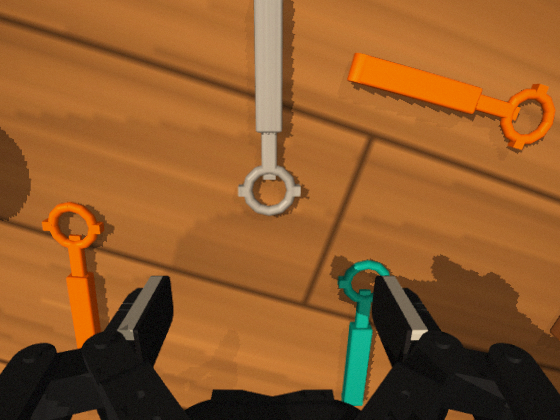

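Ring at (269,191) in the wrist view against a predicted (271,191), lugs at x 238 and 301: about 1.5 mm off in y. Neighbouring openers clear the fingers. Descending with jaws part-closed.

Request:
drive_tool(jaw=50, targets=[{"x":0,"y":2,"z":-20,"rx":0,"ry":0,"rz":0},{"x":0,"y":2,"z":-50,"rx":0,"ry":0,"rz":0},{"x":0,"y":2,"z":-80,"rx":0,"ry":0,"rz":0},{"x":0,"y":2,"z":-95,"rx":0,"ry":0,"rz":0},{"x":0,"y":2,"z":-100,"rx":0,"ry":0,"rz":0},{"x":0,"y":2,"z":-100,"rx":0,"ry":0,"rz":0},{"x":0,"y":2,"z":-100,"rx":0,"ry":0,"rz":0}])

```text
time: 3.0
eef_pos: [501.2, 15.2, 9.0]
eef_rot: [0.0, 0.988, 0.154, 0.001]
contact_force: [-0.3, -0.4, 0.1]
opening: 68.5
```

```bash
python3 - <<'E'
from h import *
o=r.get_obs();print(o["eef_pos"],o["contact_force"],o["ft_torque"],o["opening"])
c=cap("wrist","w3")
E
```

```text
[501.23075209  15.23468235   8.96523225] [-0.27416042 -0.37631812  0.13793659] [ 0.03458833  0.02604121 -0.00187048] 68.51374505054446
```

View pics/w3.png

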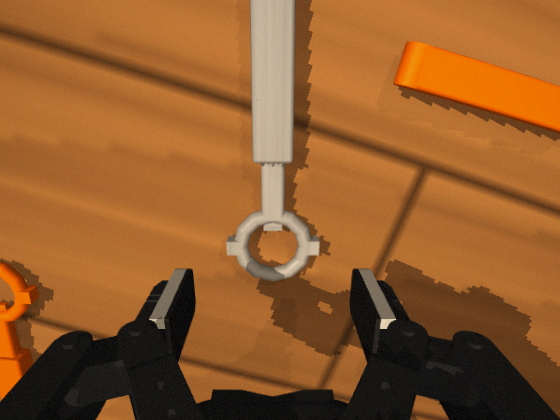

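Ring centre at (273,246), lugs at x 228 and 319, finger inner faces at 192 and 351 – centred side to side. Lowering gradually, watching force.

```bash
python3 - <<'E'
from h import *
o=r.get_obs();p=o["eef_pos"].copy();c=cap("wrist");p[2]=7;print(proj(c,[p,p+10*np.array([.953,.303,0])]))
E
```

```text
[[273.02838942 243.57796679]
 [273.06721909 226.76944372]]
```

Request:
drive_tool(targets=[{"x":0,"y":0,"z":-3,"rx":0,"ry":0,"rz":0},{"x":0,"y":0,"z":-6,"rx":0,"ry":0,"rz":0},{"x":0,"y":0,"z":-8,"rx":0,"ry":0,"rz":0},{"x":0,"y":0,"z":-8,"rx":0,"ry":0,"rz":0},{"x":0,"y":0,"z":-8,"rx":0,"ry":0,"rz":0}])

```text
time: 3.6
eef_pos: [499.5, 15.3, -0.6]
eef_rot: [-0.0, 0.988, 0.154, -0.0]
contact_force: [-0.3, -0.4, 0.2]
opening: 68.7
```

Request:
drive_tool(jaw=88, targets=[{"x":-0.5,"y":0,"z":0,"rx":0,"ry":0,"rz":0},{"x":-0.5,"y":0,"z":0,"rx":0,"ry":0,"rz":0},{"x":-0.5,"y":0,"z":0,"rx":0,"ry":0,"rz":0},{"x":-0.5,"y":0,"z":-1,"rx":0,"ry":0,"rz":0},{"x":-0.5,"y":0,"z":-2,"rx":0,"ry":0,"rz":0},{"x":-0.5,"y":0,"z":-2,"rx":0,"ry":0,"rz":0},{"x":-0.5,"y":0,"z":-2,"rx":0,"ry":0,"rz":0}])

```text
time: 4.3
eef_pos: [499.0, 15.3, -2.5]
eef_rot: [-0.0, 0.988, 0.154, -0.0]
contact_force: [0.5, -0.6, 0.1]
opening: 55.7
```

Request:
drive_tool(targets=[{"x":0,"y":0,"z":-1,"rx":0,"ry":0,"rz":0},{"x":0,"y":0,"z":-2,"rx":0,"ry":0,"rz":0},{"x":0,"y":0,"z":-2,"rx":0,"ry":0,"rz":0}])

```text
time: 4.6
eef_pos: [498.9, 15.2, -4.6]
eef_rot: [-0.0, 0.988, 0.154, -0.0]
contact_force: [0.2, 0.6, 0.3]
opening: 56.1
```

Request:
drive_tool(jaw=160, targets=[{"x":0,"y":0,"z":0,"rx":0,"ry":0,"rz":0},{"x":0,"y":0,"z":0,"rx":0,"ry":0,"rz":0},{"x":0,"y":0,"z":0,"rx":0,"ry":0,"rz":0},{"x":0,"y":0,"z":0,"rx":0,"ry":0,"rz":0},{"x":0,"y":0,"z":0,"rx":0,"ry":0,"rz":0}])

```text
time: 5.1
eef_pos: [499.1, 15.2, -4.4]
eef_rot: [0.0, 0.988, 0.154, 0.0]
contact_force: [0.8, -0.2, -0.4]
opening: 32.0
```

Request:
drive_tool(targets=[{"x":0,"y":0,"z":3,"rx":0,"ry":0,"rz":0},{"x":0,"y":0,"z":8,"rx":0,"ry":0,"rz":0},{"x":0,"y":0,"z":14,"rx":0,"ry":0,"rz":0},{"x":0,"y":0,"z":20,"rx":0,"ry":0,"rz":0},{"x":0,"y":0,"z":20,"rx":0,"ry":0,"rz":0},{"x":0,"y":0,"z":20,"rx":0,"ry":0,"rz":0}])

```text
time: 5.7
eef_pos: [499.5, 15.2, 16.0]
eef_rot: [0.0, 0.988, 0.154, 0.0]
contact_force: [-0.5, -0.4, -0.3]
opening: 31.7
```

```bash
python3 - <<'E'
from h import *
c=cap("wrist","w4")
o=r.get_obs();print(o["eef_pos"],o["contact_force"],o["ft_torque"],o["opening"])
E
```

```text
[499.1454359   15.21761711  15.70531552] [-0.02481962 -0.2570521  -0.78558597] [ 0.0372756  -0.03935853  0.00607116] 31.999321990058608
```

View pics/w4.png

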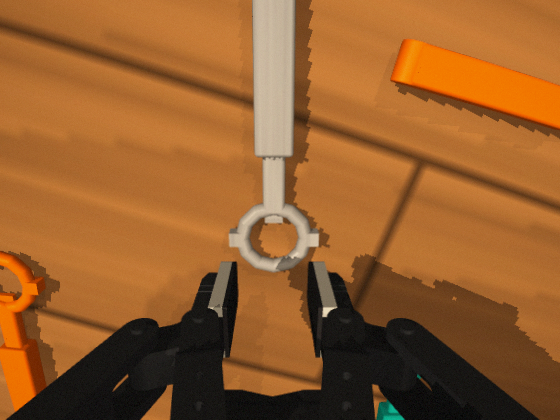

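The fingers closed to 32 mm above the lugs (tips at row 263, ring still at (273,240), undisturbed). I work out where the tips really are from this picture.

```bash
python3 - <<'E'
from h import *
o=r.get_obs();p=o["eef_pos"];c=cap("wrist")
x=np.array([.953,.303,0]);y=np.array([-.303,.953,0]);z=np.array([0,0,1])
for d in(0,4,8,12,16,20,24):
  print(d,proj(c,[p+s*11*x+t*16*y+d*z for s in(1,-1) for t in(1,-1)]).round(0).tolist())
print(r.get_obs()["eef_pos"])
E
```

```text
0 [[243.0, 226.0], [303.0, 227.0], [244.0, 263.0], [302.0, 263.0]]
4 [[243.0, 229.0], [304.0, 230.0], [244.0, 267.0], [302.0, 267.0]]
8 [[242.0, 232.0], [304.0, 233.0], [243.0, 270.0], [303.0, 270.0]]
12 [[241.0, 236.0], [305.0, 236.0], [242.0, 274.0], [304.0, 274.0]]
16 [[241.0, 239.0], [306.0, 239.0], [242.0, 278.0], [304.0, 278.0]]
20 [[240.0, 242.0], [306.0, 243.0], [241.0, 282.0], [305.0, 282.0]]
24 [[239.0, 246.0], [307.0, 246.0], [241.0, 286.0], [306.0, 287.0]]
[498.99935656  15.16446549  15.535293  ]
```

The pad tips appear to be some 30 mm above the reported TCP (tip separation 71 px for 32 mm), which also fits the missing contact. Reopen and go down further in small force-checked steps.

Request:
drive_tool(jaw=85, targets=[{"x":0,"y":0,"z":0,"rx":0,"ry":0,"rz":0},{"x":0,"y":0,"z":0,"rx":0,"ry":0,"rz":0},{"x":0,"y":0,"z":0,"rx":0,"ry":0,"rz":0},{"x":0,"y":0,"z":-10,"rx":0,"ry":0,"rz":0},{"x":0,"y":0,"z":-18,"rx":0,"ry":0,"rz":0},{"x":0,"y":0,"z":-22,"rx":0,"ry":0,"rz":0},{"x":0,"y":0,"z":-22,"rx":0,"ry":0,"rz":0}])

```text
time: 6.5
eef_pos: [497.9, 15.2, -7.7]
eef_rot: [-0.0, 0.988, 0.154, -0.001]
contact_force: [-0.5, 0.1, -0.3]
opening: 57.1
```

```bash
python3 - <<'E'
from h import *
o=r.get_obs();p=o["eef_pos"];print(p)
c=cap("wrist");s=cap("scene")
q=proj(s,[p])[0].astype(int);x0,y0=max(q[0]-75,0),max(q[1]-70,0)
A=cv2.resize(s["pixels"][y0:y0+130,x0:x0+130],(420,420),interpolation=cv2.INTER_CUBIC)
print(q,x0,y0)
cv2.imwrite("pics/m5.png",np.hstack([c["pixels"][:,100:460],A])[:,:,::-1])
E
```

```text
[497.86858276  15.24117768  -7.69649141]
[290 205] 215 135
```

View pics/m5.png

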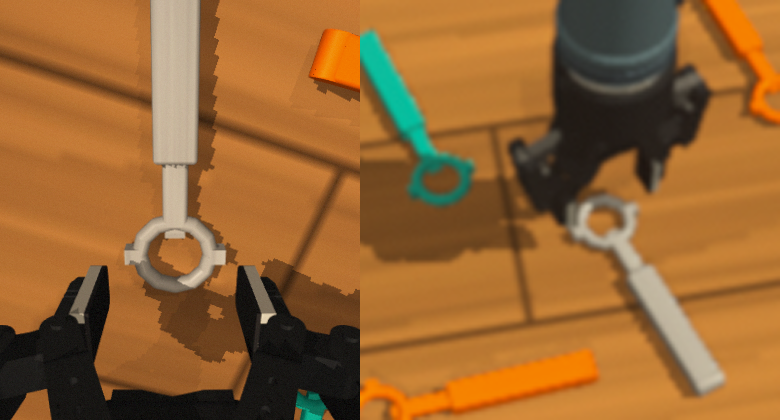

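Both views show the tips above the ring still (wrist crop: tips at (107,267) and (237,267), ring at (175,255)). Work out tip height and along-tool offset from the tip pixels.

```bash
python3 - <<'E'
from h import *
o=r.get_obs();p=o["eef_pos"];c=cap("wrist");s=cap("scene")
x=np.array([.953,.303,0]);y=np.array([-.303,.953,0])
print(c["camera_matrix"][0][0])
for n,k,uvs in(("wrist",c,[[207,267],[337,267]]),("scene",s,[[305.7,193.8],[278.5,202.5]])):
  for z in(5,10,15,20,25,30):
    P=onz(k,uvs,z);print(n,z,((P-p)@x).round(1),((P-p)@y).round(1))
print(((onz(c,[[275,255]],7)-p)@np.c_[x,y]).round(1))
E
```

```text
356.53369512926594
wrist 5 [-7.  -6.9] [ 34.5 -33.4]
wrist 10 [-4.2 -4.1] [ 33.4 -32.3]
wrist 15 [-1.4 -1.3] [ 32.4 -31.3]
wrist 20 [1.3 1.5] [ 31.4 -30.3]
wrist 25 [4.1 4.2] [ 30.3 -29.3]
wrist 30 [6.9 7. ] [ 29.3 -28.2]
scene 5 [ -6.2 -15.1] [ 42.1 -24.6]
scene 10 [ -3.6 -12.4] [ 40.3 -26. ]
scene 15 [-1.  -9.8] [ 38.4 -27.5]
scene 20 [ 1.6 -7.2] [ 36.6 -28.9]
scene 25 [ 4.2 -4.5] [ 34.8 -30.4]
scene 30 [ 6.7 -1.9] [ 33.  -31.8]
[[ 1.1 -1. ]]
```

Request:
drive_tool(targets=[{"x":1,"y":-1,"z":-6,"rx":0,"ry":0,"rz":0},{"x":1,"y":-1,"z":-12,"rx":0,"ry":0,"rz":0},{"x":1,"y":-1,"z":-15,"rx":0,"ry":0,"rz":0},{"x":1,"y":-1,"z":-15,"rx":0,"ry":0,"rz":0},{"x":1,"y":-1,"z":-15,"rx":0,"ry":0,"rz":0}])

```text
time: 7.2
eef_pos: [499.9, 14.3, -21.7]
eef_rot: [-0.0, 0.988, 0.154, -0.0]
contact_force: [-0.2, -0.1, -0.6]
opening: 56.8
```

Request:
drive_tool(targets=[{"x":0,"y":0,"z":-2,"rx":0,"ry":0,"rz":0},{"x":0,"y":0,"z":-4,"rx":0,"ry":0,"rz":0},{"x":0,"y":0,"z":-4,"rx":0,"ry":0,"rz":0}])

```text
time: 7.5
eef_pos: [499.9, 14.2, -25.6]
eef_rot: [-0.0, 0.988, 0.154, -0.0]
contact_force: [-1.0, -0.4, -0.7]
opening: 56.7
```

```bash
python3 - <<'E'
from h import *
o=r.get_obs();print(o["eef_pos"],o["contact_force"],o["opening"],o["time"])
c=cap("wrist","w6")
E
```

```text
[499.90547189  14.24196591 -25.64038765] [-1.02181228 -0.36300148 -0.67660835] 56.73693559944774 7.5
```

View pics/w6.png

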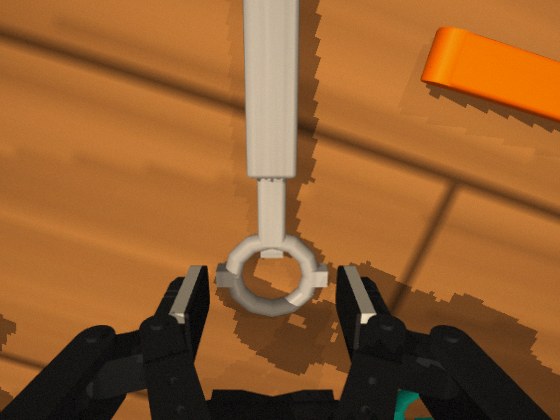

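Tips at (207,267)/(337,267), lugs at x 217 and 327, ring centre row 275: centred; the tips are now 5-10 mm too high.

Request:
drive_tool(targets=[{"x":0,"y":0,"z":-3,"rx":0,"ry":0,"rz":0},{"x":0,"y":0,"z":-6,"rx":0,"ry":0,"rz":0},{"x":0,"y":0,"z":-6,"rx":0,"ry":0,"rz":0},{"x":0,"y":0,"z":-6,"rx":0,"ry":0,"rz":0}])

```text
time: 7.95
eef_pos: [499.9, 14.3, -31.6]
eef_rot: [-0.0, 0.988, 0.154, -0.0]
contact_force: [-0.1, -0.5, 1.4]
opening: 56.9
```

Request:
drive_tool(targets=[{"x":0,"y":0,"z":-1,"rx":0,"ry":0,"rz":0},{"x":0,"y":0,"z":-2,"rx":0,"ry":0,"rz":0},{"x":0,"y":0,"z":-2,"rx":0,"ry":0,"rz":0}])

```text
time: 8.25
eef_pos: [500.1, 14.2, -33.5]
eef_rot: [-0.0, 0.988, 0.154, -0.0]
contact_force: [0.4, -0.6, -0.3]
opening: 57.2
```

Request:
drive_tool(targets=[{"x":0,"y":0,"z":-1,"rx":0,"ry":0,"rz":0},{"x":0,"y":0,"z":-2,"rx":0,"ry":0,"rz":0},{"x":0,"y":0,"z":-2,"rx":0,"ry":0,"rz":0}])

```text
time: 8.55
eef_pos: [499.9, 14.3, -35.6]
eef_rot: [-0.0, 0.988, 0.154, -0.0]
contact_force: [0.2, 0.9, 0.1]
opening: 57.1
```

Request:
drive_tool(targets=[{"x":0,"y":0,"z":-1,"rx":0,"ry":0,"rz":0},{"x":0,"y":0,"z":-1,"rx":0,"ry":0,"rz":0}])

```text
time: 8.75
eef_pos: [500.0, 14.3, -36.5]
eef_rot: [-0.0, 0.988, 0.154, -0.0]
contact_force: [-0.9, -0.2, 0.1]
opening: 56.9
```

```bash
python3 - <<'E'
from h import *
o=r.get_obs();print(o["eef_pos"],o["contact_force"],o["opening"],o["time"])
c=cap("wrist","w7")
E
```

```text
[500.01925894  14.25549248 -36.54687013] [-0.86017051 -0.19629189  0.0636724 ] 56.86412313824648 8.75
```

View pics/w7.png

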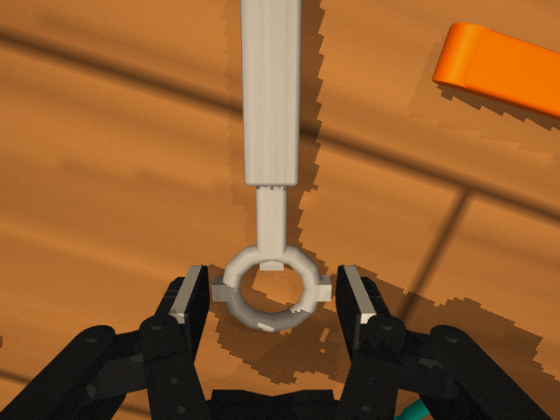

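Lugs (213 to 331, row 289) now lie between the pads, left lug partly hidden by the finger. Closing and lifting slightly.

Request:
drive_tool(jaw=170, targets=[{"x":0,"y":0,"z":0,"rx":0,"ry":0,"rz":0},{"x":0,"y":0,"z":0,"rx":0,"ry":0,"rz":0},{"x":0,"y":0,"z":0,"rx":0,"ry":0,"rz":0},{"x":0,"y":0,"z":0,"rx":0,"ry":0,"rz":0},{"x":0,"y":0,"z":0,"rx":0,"ry":0,"rz":0}])

```text
time: 9.3
eef_pos: [500.3, 14.2, -36.0]
eef_rot: [0.0, 0.988, 0.154, 0.0]
contact_force: [-1.7, -0.0, 5.7]
opening: 47.1
```

```bash
python3 -c "
from h import *
o=r.get_obs();print(o['eef_pos'],o['contact_force'],o['ft_torque'],o['opening'])"
```

```text
[500.31309847  14.24451794 -35.97602451] [-1.70297355 -0.03984728  5.67087639] [ 0.0049433   0.32705167 -0.04390408] 47.08897376239033
```

Request:
drive_tool(targets=[{"x":0,"y":0,"z":3,"rx":0,"ry":0,"rz":0},{"x":0,"y":0,"z":8,"rx":0,"ry":0,"rz":0},{"x":0,"y":0,"z":15,"rx":0,"ry":0,"rz":0},{"x":0,"y":0,"z":25,"rx":0,"ry":0,"rz":0},{"x":0,"y":0,"z":30,"rx":0,"ry":0,"rz":0},{"x":0,"y":0,"z":30,"rx":0,"ry":0,"rz":0},{"x":0,"y":0,"z":30,"rx":0,"ry":0,"rz":0}])

```text
time: 10.0
eef_pos: [500.0, 14.1, -6.3]
eef_rot: [0.0, 0.988, 0.154, 0.0]
contact_force: [-0.4, 0.5, -1.7]
opening: 47.2
```

```bash
python3 -c "
from h import *
o=r.get_obs();print(o['eef_pos'],o['contact_force'],o['ft_torque'],o['opening'])
c=cap('wrist')
hsv=cv2.cvtColor(c['pixels'],cv2.COLOR_RGB2HSV);m=((hsv[...,1]<75)&(hsv[...,2]>90)).astype(np.uint8)
m[330:]=0;N,L,S,C=cv2.connectedComponentsWithStats(m);print([s.tolist() for s in S[1:] if s[4]>300])
"
```

```text
[500.0106406   14.13908109  -6.28176491] [-0.36139034  0.4772005  -1.65561432] [-0.0613129   0.18556649 -0.00375317] 47.17092247610785
[[217, 0, 112, 330, 15508], [186, 264, 28, 56, 654], [332, 264, 29, 57, 671]]
```

Torque 0.19 N m matches the opener held level by its head. Lifting 250 mm.

Request:
drive_tool(targets=[{"x":0,"y":0,"z":8,"rx":0,"ry":0,"rz":0},{"x":0,"y":0,"z":25,"rx":0,"ry":0,"rz":0},{"x":0,"y":0,"z":50,"rx":0,"ry":0,"rz":0},{"x":0,"y":0,"z":80,"rx":0,"ry":0,"rz":0},{"x":0,"y":0,"z":110,"rx":0,"ry":0,"rz":0},{"x":0,"y":0,"z":140,"rx":0,"ry":0,"rz":0},{"x":0,"y":0,"z":170,"rx":0,"ry":0,"rz":0},{"x":0,"y":0,"z":200,"rx":0,"ry":0,"rz":0},{"x":0,"y":0,"z":225,"rx":0,"ry":0,"rz":0},{"x":0,"y":0,"z":242,"rx":0,"ry":0,"rz":0},{"x":0,"y":0,"z":250,"rx":0,"ry":0,"rz":0},{"x":0,"y":0,"z":250,"rx":0,"ry":0,"rz":0}])

```text
time: 11.25
eef_pos: [500.7, 14.5, 244.6]
eef_rot: [0.0, 0.988, 0.154, 0.001]
contact_force: [0.3, 0.0, -1.6]
opening: 47.2
```

Request:
drive_tool(jaw=118, targets=[{"x":0,"y":0,"z":0,"rx":0,"ry":0,"rz":0},{"x":0,"y":0,"z":0,"rx":0,"ry":0,"rz":0},{"x":0,"y":0,"z":0,"rx":0,"ry":0,"rz":0}])

```text
time: 11.55
eef_pos: [499.2, 14.2, 242.2]
eef_rot: [-0.0, 0.988, 0.154, -0.001]
contact_force: [-0.3, 0.5, -2.6]
opening: 47.3
```

```bash
cat > st.py <<'E'
from h import *
import sys
o=r.get_obs();print(o['time'],o['eef_pos'].round(1),o['contact_force'].round(2),o['ft_torque'].round(3),o['opening'])
c=cap('wrist',sys.argv[1] if len(sys.argv)>1 else None)
hsv=cv2.cvtColor(c['pixels'],cv2.COLOR_RGB2HSV);m=((hsv[...,1]<75)&(hsv[...,2]>90)).astype(np.uint8)
m[330:]=0;N,L,S,C=cv2.connectedComponentsWithStats(m);print([s.tolist() for s in S[1:] if s[4]>300])
E
python3 st.py
```

```text
11.55 [499.2  14.2 242.2] [-0.29  0.49 -2.63] [-0.034  0.101 -0.019] 47.25102975287618
[[0, 0, 58, 30, 1437], [217, 0, 112, 330, 15377], [186, 264, 28, 56, 636], [332, 264, 28, 57, 661]]
```

Request:
drive_tool(jaw=116, targets=[{"x":0,"y":0,"z":0,"rx":0,"ry":0,"rz":0},{"x":0,"y":0,"z":0,"rx":0,"ry":0,"rz":0},{"x":0,"y":0,"z":0,"rx":0,"ry":0,"rz":0}])

```text
time: 11.9
eef_pos: [500.1, 14.3, 243.5]
eef_rot: [-0.0, 0.988, 0.154, -0.0]
contact_force: [1.0, -0.4, -2.8]
opening: 47.2
```

```bash
python3 st.py
```

```text
11.9 [500.1  14.3 243.5] [ 0.95 -0.39 -2.79] [-0.078  0.182  0.022] 47.19261452515562
[[0, 0, 60, 32, 1553], [217, 0, 112, 330, 15387], [185, 264, 29, 56, 632], [332, 264, 29, 57, 660]]
```

Request:
drive_tool(jaw=115, targets=[{"x":0,"y":0,"z":0,"rx":0,"ry":0,"rz":0},{"x":0,"y":0,"z":0,"rx":0,"ry":0,"rz":0},{"x":0,"y":0,"z":0,"rx":0,"ry":0,"rz":0}])

```text
time: 12.25
eef_pos: [500.1, 14.2, 243.6]
eef_rot: [0.0, 0.988, 0.154, 0.0]
contact_force: [-0.1, -0.1, -3.0]
opening: 47.1
```

```bash
python3 st.py
```

```text
12.25 [500.1  14.2 243.6] [-0.1  -0.11 -2.96] [-0.056  0.121  0.015] 47.05771345322901
[[0, 0, 59, 32, 1560], [217, 0, 112, 330, 15399], [185, 264, 28, 56, 621], [332, 264, 29, 57, 658]]
```

Request:
drive_tool(jaw=114, targets=[{"x":0,"y":0,"z":0,"rx":0,"ry":0,"rz":0},{"x":0,"y":0,"z":0,"rx":0,"ry":0,"rz":0},{"x":0,"y":0,"z":0,"rx":0,"ry":0,"rz":0}])

```text
time: 12.6
eef_pos: [500.1, 14.3, 243.6]
eef_rot: [-0.0, 0.988, 0.154, 0.0]
contact_force: [0.1, 0.2, -2.3]
opening: 47.7
```

```bash
python3 st.py
```

```text
12.6 [500.1  14.3 243.6] [ 0.13  0.22 -2.29] [-0.07   0.143  0.007] 47.74077967305211
[[0, 0, 60, 32, 1557], [217, 0, 112, 330, 15400], [184, 264, 29, 57, 634], [332, 264, 29, 57, 659]]
```

Request:
drive_tool(jaw=113, targets=[{"x":0,"y":0,"z":0,"rx":0,"ry":0,"rz":0},{"x":0,"y":0,"z":0,"rx":0,"ry":0,"rz":0},{"x":0,"y":0,"z":0,"rx":0,"ry":0,"rz":0}])

```text
time: 12.95
eef_pos: [500.1, 14.3, 243.6]
eef_rot: [-0.0, 0.988, 0.154, 0.0]
contact_force: [-0.3, -0.8, -2.2]
opening: 48.0
```

```bash
python3 st.py
```

```text
12.95 [500.1  14.3 243.6] [-0.31 -0.78 -2.21] [-0.062  0.177  0.033] 48.02749610849963
[[0, 0, 60, 32, 1554], [216, 0, 114, 330, 15428], [184, 265, 29, 56, 626], [333, 264, 28, 57, 655]]
```

Request:
drive_tool(jaw=112, targets=[{"x":0,"y":0,"z":0,"rx":0,"ry":0,"rz":0},{"x":0,"y":0,"z":0,"rx":0,"ry":0,"rz":0},{"x":0,"y":0,"z":0,"rx":0,"ry":0,"rz":0}])

```text
time: 13.3
eef_pos: [500.1, 14.3, 243.6]
eef_rot: [-0.0, 0.988, 0.154, 0.0]
contact_force: [0.5, 0.4, -2.0]
opening: 48.4
```

```bash
python3 st.py
```

```text
13.3 [500.1  14.3 243.6] [ 0.45  0.43 -1.96] [-0.049  0.139  0.011] 48.42642550936035
[[0, 0, 60, 32, 1558], [216, 0, 114, 330, 15445], [183, 265, 29, 56, 636], [333, 264, 29, 57, 670]]
```

Request:
drive_tool(jaw=111, targets=[{"x":0,"y":0,"z":0,"rx":0,"ry":0,"rz":0},{"x":0,"y":0,"z":0,"rx":0,"ry":0,"rz":0},{"x":0,"y":0,"z":0,"rx":0,"ry":0,"rz":0}])

```text
time: 13.65
eef_pos: [500.1, 14.2, 243.6]
eef_rot: [-0.0, 0.988, 0.154, -0.0]
contact_force: [-0.7, 0.2, -2.8]
opening: 48.4
```

```bash
python3 st.py
```

```text
13.65 [500.1  14.2 243.6] [-0.66  0.2  -2.85] [-0.021  0.147 -0.071] 48.431020055507624
[[0, 0, 60, 32, 1558], [215, 0, 116, 330, 15469], [183, 265, 29, 56, 634], [333, 264, 30, 57, 667]]
```

Request:
drive_tool(jaw=110, targets=[{"x":0,"y":0,"z":0,"rx":0,"ry":0,"rz":0},{"x":0,"y":0,"z":0,"rx":0,"ry":0,"rz":0},{"x":0,"y":0,"z":0,"rx":0,"ry":0,"rz":0}])

```text
time: 14.0
eef_pos: [500.2, 14.3, 243.6]
eef_rot: [-0.0, 0.988, 0.154, 0.0]
contact_force: [0.4, 0.1, -1.9]
opening: 48.4
```

```bash
python3 st.py
```

```text
14.0 [500.2  14.3 243.6] [ 0.42  0.1  -1.93] [-0.059  0.073  0.004] 48.43508906106899
[[0, 0, 60, 32, 1573], [215, 10, 116, 320, 12438], [182, 265, 30, 56, 645], [334, 264, 29, 57, 657]]
```

Request:
drive_tool(jaw=109, targets=[{"x":0,"y":0,"z":0,"rx":0,"ry":0,"rz":0},{"x":0,"y":0,"z":0,"rx":0,"ry":0,"rz":0},{"x":0,"y":0,"z":0,"rx":0,"ry":0,"rz":0}])

```text
time: 14.35
eef_pos: [500.0, 14.2, 243.5]
eef_rot: [-0.0, 0.988, 0.154, -0.0]
contact_force: [-0.3, 0.1, -2.4]
opening: 49.1
```

```bash
python3 st.py
```

```text
14.35 [500.   14.2 243.5] [-0.3   0.08 -2.39] [-0.012  0.086  0.03 ] 49.07460354004194
[[0, 0, 60, 32, 1563], [215, 113, 116, 217, 7633], [183, 265, 28, 56, 647], [334, 264, 29, 57, 674]]
```

It is starting to swing (handle now foreshortened in the wrist view). Hold and wait.

Request:
drive_tool(targets=[{"x":0,"y":0,"z":0,"rx":0,"ry":0,"rz":0},{"x":0,"y":0,"z":0,"rx":0,"ry":0,"rz":0},{"x":0,"y":0,"z":0,"rx":0,"ry":0,"rz":0},{"x":0,"y":0,"z":0,"rx":0,"ry":0,"rz":0},{"x":0,"y":0,"z":0,"rx":0,"ry":0,"rz":0},{"x":0,"y":0,"z":0,"rx":0,"ry":0,"rz":0}])

```text
time: 15.0
eef_pos: [500.1, 14.3, 243.6]
eef_rot: [-0.0, 0.988, 0.154, 0.0]
contact_force: [-0.2, -0.1, -1.8]
opening: 49.2
```

```bash
python3 st.py
```

```text
15.0 [500.1  14.3 243.6] [-0.23 -0.11 -1.84] [-0.058  0.101  0.014] 49.20033155593308
[[0, 0, 60, 33, 1582], [215, 113, 116, 217, 7653], [182, 265, 29, 56, 652], [334, 264, 29, 57, 671]]
```

Request:
drive_tool(targets=[{"x":0,"y":0,"z":0,"rx":0,"ry":0,"rz":0},{"x":0,"y":0,"z":0,"rx":0,"ry":0,"rz":0},{"x":0,"y":0,"z":0,"rx":0,"ry":0,"rz":0},{"x":0,"y":0,"z":0,"rx":0,"ry":0,"rz":0},{"x":0,"y":0,"z":0,"rx":0,"ry":0,"rz":0},{"x":0,"y":0,"z":0,"rx":0,"ry":0,"rz":0}])

```text
time: 15.65
eef_pos: [500.1, 14.3, 243.6]
eef_rot: [-0.0, 0.988, 0.154, 0.0]
contact_force: [-0.4, -0.2, -1.9]
opening: 49.4
```

```bash
python3 st.py; python3 - <<'E'
from h import *
s=cap("scene");c=cap("wrist");p=np.array([500,14,210]);q=proj(s,[p])[0].astype(int)
x0,y0=q[0]-65,q[1]-75
A=cv2.resize(s["pixels"][y0:y0+130,x0:x0+130],(420,420),interpolation=cv2.INTER_CUBIC)
cv2.imwrite("pics/m8.png",np.hstack([c["pixels"][:,100:460],A])[:,:,::-1])
E
```

```text
15.65 [500.1  14.3 243.6] [-0.36 -0.17 -1.94] [-0.045  0.08  -0.038] 49.36335480630383
[[0, 0, 60, 32, 1578], [215, 112, 116, 218, 7673], [182, 265, 29, 56, 655], [334, 264, 29, 57, 667]]
```

Request:
drive_tool(jaw=108, targets=[{"x":0,"y":0,"z":0,"rx":0,"ry":0,"rz":0},{"x":0,"y":0,"z":0,"rx":0,"ry":0,"rz":0},{"x":0,"y":0,"z":0,"rx":0,"ry":0,"rz":0},{"x":0,"y":0,"z":0,"rx":0,"ry":0,"rz":0},{"x":0,"y":0,"z":0,"rx":0,"ry":0,"rz":0},{"x":0,"y":0,"z":0,"rx":0,"ry":0,"rz":0}])

```text
time: 16.4
eef_pos: [500.1, 14.3, 243.6]
eef_rot: [-0.0, 0.988, 0.154, -0.0]
contact_force: [0.3, 0.2, -2.5]
opening: 49.4
```

```bash
cat >> st.py <<'E'
p=o["eef_pos"];h=p-[0,0,p[2]]+[0,0,p[2]+43]
x=np.array([.953,.303,0])
for a in(0,10,20,30,45): # predicted row of handle end at tilt a from vertical
    a=np.radians(a);print(np.degrees(a).round(),proj(c,[h+147*(np.sin(a)*x-np.cos(a)*np.array([0,0,1]))]).round(0).tolist(),end=' ')
E
python3 st.py
```

```text
16.4 [500.1  14.3 243.6] [ 0.3   0.22 -2.54] [-0.015  0.035 -0.035] 49.351340409632016
[[0, 0, 60, 32, 1579], [215, 112, 116, 218, 7696], [182, 265, 29, 56, 654], [334, 264, 30, 57, 668]]
0.0 [[273.0, 190.0]] 10.0 [[273.0, 160.0]] 20.0 [[273.0, 130.0]] 30.0 [[273.0, 98.0]] 45.0 [[273.0, 49.0]]
```

Still about 25° off vertical (row 112 against 190 for vertical). Ease one count at a time.

Request:
drive_tool(jaw=107, targets=[{"x":0,"y":0,"z":0,"rx":0,"ry":0,"rz":0},{"x":0,"y":0,"z":0,"rx":0,"ry":0,"rz":0},{"x":0,"y":0,"z":0,"rx":0,"ry":0,"rz":0},{"x":0,"y":0,"z":0,"rx":0,"ry":0,"rz":0}])

```text
time: 16.85
eef_pos: [500.0, 14.2, 243.5]
eef_rot: [0.0, 0.988, 0.154, -0.0]
contact_force: [-0.4, -0.2, -1.4]
opening: 49.7
```

```bash
python3 st.py
```

```text
16.85 [500.   14.2 243.5] [-0.4  -0.23 -1.38] [0.015 0.051 0.012] 49.70392249993161
[[0, 0, 61, 32, 1567], [241, 178, 90, 152, 5519], [182, 265, 29, 56, 651], [334, 264, 31, 58, 682]]
0.0 [[273.0, 190.0]] 10.0 [[273.0, 160.0]] 20.0 [[273.0, 130.0]] 30.0 [[273.0, 98.0]] 45.0 [[273.0, 49.0]]
```

Request:
drive_tool(targets=[{"x":0,"y":0,"z":0,"rx":0,"ry":0,"rz":0},{"x":0,"y":0,"z":0,"rx":0,"ry":0,"rz":0},{"x":0,"y":0,"z":0,"rx":0,"ry":0,"rz":0},{"x":0,"y":0,"z":0,"rx":0,"ry":0,"rz":0},{"x":0,"y":0,"z":0,"rx":0,"ry":0,"rz":0}])

```text
time: 17.4
eef_pos: [500.2, 14.3, 243.6]
eef_rot: [-0.0, 0.988, 0.154, 0.0]
contact_force: [-0.2, -0.8, -2.0]
opening: 49.1
```

```bash
python3 st.py; python3 - <<'E'
from h import *
s=cap("scene");c=cap("wrist");p=np.array([500,14,210]);q=proj(s,[p])[0].astype(int)
x0,y0=q[0]-65,q[1]-75
A=cv2.resize(s["pixels"][y0:y0+130,x0:x0+130],(420,420),interpolation=cv2.INTER_CUBIC)
print(x0,y0,proj(s,[[500,14,287],[500,14,140]]))
cv2.imwrite("pics/m9.png",np.hstack([c["pixels"][:,100:460],A])[:,:,::-1])
E
```

```text
17.4 [500.2  14.3 243.6] [-0.18 -0.82 -2.  ] [-0.021  0.005 -0.04 ] 49.060992374005686
[[0, 0, 60, 33, 1587], [241, 176, 90, 154, 5481], [181, 265, 29, 56, 646], [334, 264, 31, 58, 684]]
0.0 [[273.0, 190.0]] 10.0 [[273.0, 160.0]] 20.0 [[273.0, 130.0]] 30.0 [[273.0, 98.0]] 45.0 [[273.0, 49.0]] 228 72 [[295.19129442 120.61461536]
 [292.51886637 169.45264718]]
```

View pics/m9.png

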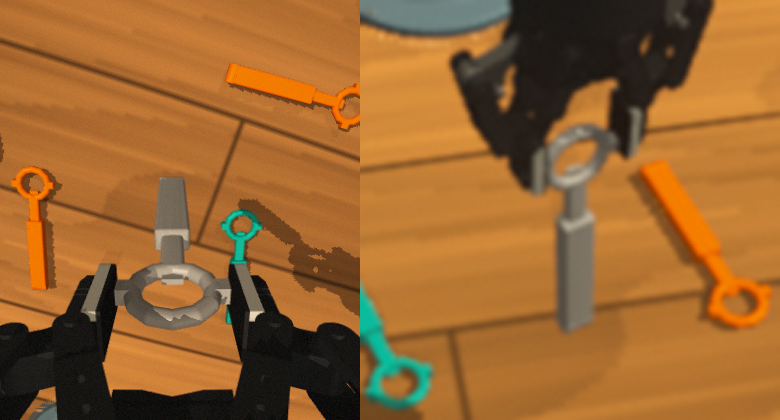

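The opener hangs handle down between the fingers, close to vertical (handle end at wrist row 177; scene crop shows it straight below the ring). Gripping firmly.

Request:
drive_tool(jaw=170, targets=[{"x":0,"y":0,"z":0,"rx":0,"ry":0,"rz":0},{"x":0,"y":0,"z":0,"rx":0,"ry":0,"rz":0},{"x":0,"y":0,"z":0,"rx":0,"ry":0,"rz":0},{"x":0,"y":0,"z":0,"rx":0,"ry":0,"rz":0},{"x":0,"y":0,"z":0,"rx":0,"ry":0,"rz":0}])

```text
time: 18.05
eef_pos: [500.1, 14.3, 243.6]
eef_rot: [-0.0, 0.988, 0.154, 0.0]
contact_force: [-0.4, -0.8, -1.6]
opening: 47.2
```

```bash
python3 st.py; python3 - <<'E'
from h import *
# head and handle-end position from both fixed views, using grey mask
E=[]
for n in("scene","top"):
    s=cap(n)
    for z in (287,140):
        print(n,z,proj(s,[[500,14,z]]).round(1).tolist())
s=cap("scene");hsv=cv2.cvtColor(s["pixels"],cv2.COLOR_RGB2HSV)
x0,y0=285,137
k=hsv[y0:180,x0:312];v,u=np.nonzero((k[...,1]<75)&(k[...,2]>80))
for row in (145,150,155,160,165,170,172,174):
    w=u[v+y0==row];print(row,(w.min()+x0,w.max()+x0) if len(w) else None,end=' ')
for P in(onz(s,[[295.0,172]],140),onz(s,[[295.,172]],145)):print(P)
E
```

```text
18.05 [500.1  14.3 243.6] [-0.37 -0.79 -1.65] [-0.024 -0.011 -0.042] 47.180777991785725
[[0, 0, 60, 33, 1584], [240, 177, 88, 152, 5343], [185, 264, 29, 56, 633], [331, 264, 29, 57, 662]]
0.0 [[273.0, 190.0]] 10.0 [[273.0, 160.0]] 20.0 [[273.0, 130.0]] 30.0 [[273.0, 98.0]] 45.0 [[273.0, 49.0]] scene 287 [[295.2, 120.6]]
scene 140 [[292.5, 169.5]]
top 287 [[273.4, 224.4]]
top 140 [[275.1, 234.9]]
145 (np.int64(290), np.int64(299)) 150 (np.int64(290), np.int64(299)) 155 (np.int64(290), np.int64(299)) 160 (np.int64(290), np.int64(299)) 165 (np.int64(290), np.int64(298)) 170 (np.int64(290), np.int64(299)) 172 (np.int64(291), np.int64(296)) 174 None [[507.0325809   17.66737644 140.        ]]
[[510.41640947  16.78146862 145.        ]]
```

Request:
drive_tool(targets=[{"x":-1,"y":8,"z":10,"rx":0,"ry":0,"rz":0},{"x":-4,"y":26,"z":15,"rx":0,"ry":0,"rz":0},{"x":-7,"y":56,"z":15,"rx":0,"ry":0,"rz":0},{"x":-11,"y":91,"z":15,"rx":0,"ry":0,"rz":0},{"x":-16,"y":126,"z":15,"rx":0,"ry":0,"rz":0},{"x":-20,"y":161,"z":15,"rx":0,"ry":0,"rz":0},{"x":-25,"y":196,"z":15,"rx":0,"ry":0,"rz":0},{"x":-29,"y":231,"z":15,"rx":0,"ry":0,"rz":0},{"x":-33,"y":263,"z":15,"rx":0,"ry":0,"rz":0},{"x":-36,"y":288,"z":15,"rx":0,"ry":0,"rz":0},{"x":-38,"y":304,"z":15,"rx":0,"ry":0,"rz":0},{"x":-39,"y":312,"z":15,"rx":0,"ry":0,"rz":0}])

```text
time: 19.45
eef_pos: [459.9, 329.4, 259.5]
eef_rot: [-0.001, 0.988, 0.156, 0.0]
contact_force: [-0.7, 0.8, -2.1]
opening: 46.6
```

Request:
drive_tool(targets=[{"x":0,"y":0,"z":0,"rx":0,"ry":0,"rz":0},{"x":0,"y":0,"z":0,"rx":0,"ry":0,"rz":0},{"x":0,"y":0,"z":0,"rx":0,"ry":0,"rz":0}])

```text
time: 19.75
eef_pos: [461.9, 324.5, 258.5]
eef_rot: [0.001, 0.988, 0.152, 0.0]
contact_force: [0.3, 0.8, -1.7]
opening: 46.9
```

```bash
python3 st.py; python3 - <<'E'
from h import *
s=cap("scene");c=cap("wrist");
print(proj(s,[[463,328,95],[463,328,302],[463,328,155]]).round(1).tolist(),proj(c,[[463,328,95]]).round(1))
q=proj(s,[[463,328,150]])[0].astype(int);x0,y0=q[0]-65,q[1]-65
A=cv2.resize(s["pixels"][y0:y0+130,x0:x0+130],(420,420),interpolation=cv2.INTER_CUBIC);print(x0,y0)
cv2.imwrite("pics/m10.png",np.hstack([c["pixels"][:,100:460],A])[:,:,::-1])
E
```

```text
19.75 [461.9 324.5 258.5] [ 0.28  0.8  -1.72] [ 0.004 -0.086  0.025] 46.879905962537755
[[271, 0, 87, 86, 6072], [220, 123, 108, 205, 6425], [185, 264, 29, 56, 630], [332, 264, 28, 57, 653]]
0.0 [[273.0, 190.0]] 10.0 [[273.0, 160.0]] 20.0 [[273.0, 130.0]] 30.0 [[273.0, 98.0]] 45.0 [[273.0, 49.0]] [[425.0, 147.8], [455.7, 79.6], [432.8, 130.5]] [[269.8 170.5]]
367 67
```

View pics/m10.png

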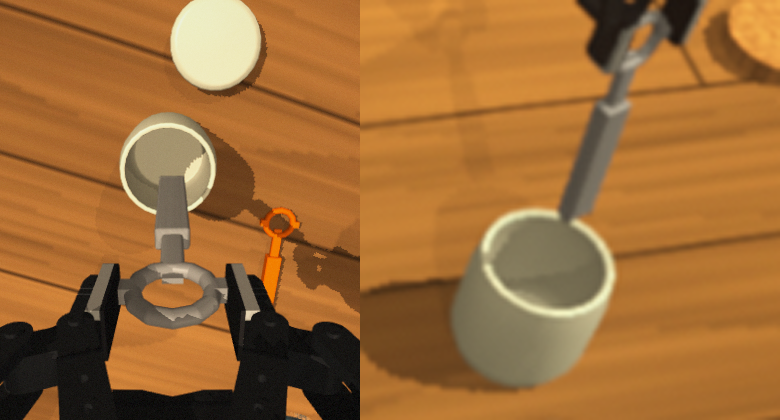

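Handle end at wrist crop (172,178), over the jar mouth centred near (168,166); the scene crop shows the end above the mouth (575,215), clear of the rim. Lowering.

Request:
drive_tool(targets=[{"x":0,"y":0,"z":-4,"rx":0,"ry":0,"rz":0},{"x":0,"y":0,"z":-14,"rx":0,"ry":0,"rz":0},{"x":0,"y":0,"z":-28,"rx":0,"ry":0,"rz":0},{"x":0,"y":0,"z":-42,"rx":0,"ry":0,"rz":0},{"x":0,"y":0,"z":-56,"rx":0,"ry":0,"rz":0},{"x":0,"y":0,"z":-70,"rx":0,"ry":0,"rz":0},{"x":0,"y":0,"z":-84,"rx":0,"ry":0,"rz":0},{"x":0,"y":0,"z":-98,"rx":0,"ry":0,"rz":0},{"x":0,"y":0,"z":-110,"rx":0,"ry":0,"rz":0},{"x":0,"y":0,"z":-118,"rx":0,"ry":0,"rz":0},{"x":0,"y":0,"z":-120,"rx":0,"ry":0,"rz":0},{"x":0,"y":0,"z":-120,"rx":0,"ry":0,"rz":0}])

```text
time: 21.1
eef_pos: [461.1, 326.3, 138.4]
eef_rot: [-0.0, 0.988, 0.154, -0.0]
contact_force: [0.3, -0.2, -2.9]
opening: 47.1
```

Request:
drive_tool(targets=[{"x":0,"y":0,"z":-4,"rx":0,"ry":0,"rz":0},{"x":0,"y":0,"z":-8,"rx":0,"ry":0,"rz":0},{"x":0,"y":0,"z":-12,"rx":0,"ry":0,"rz":0},{"x":0,"y":0,"z":-15,"rx":0,"ry":0,"rz":0},{"x":0,"y":0,"z":-17,"rx":0,"ry":0,"rz":0},{"x":0,"y":0,"z":-18,"rx":0,"ry":0,"rz":0},{"x":0,"y":0,"z":-18,"rx":0,"ry":0,"rz":0},{"x":0,"y":0,"z":-18,"rx":0,"ry":0,"rz":0}])

```text
time: 21.9
eef_pos: [461.2, 326.3, 120.7]
eef_rot: [-0.0, 0.988, 0.154, 0.0]
contact_force: [-0.3, -0.6, -2.2]
opening: 47.2
```

```bash
cat > jar.py <<'E'
from h import *
o=r.get_obs();print(o['time'],o['eef_pos'].round(1),o['contact_force'].round(2),o['ft_torque'].round(3),o['opening'])
E
python3 jar.py
```

```text
21.9 [461.2 326.3 120.7] [-0.31 -0.63 -2.2 ] [ 0.046 -0.008  0.018] 47.19173471053665
```

Hanging freely inside (2.2 N load). Feel for the floor in 2–4 mm steps.

Request:
drive_tool(targets=[{"x":0,"y":0,"z":-2,"rx":0,"ry":0,"rz":0},{"x":0,"y":0,"z":-4,"rx":0,"ry":0,"rz":0},{"x":0,"y":0,"z":-4,"rx":0,"ry":0,"rz":0},{"x":0,"y":0,"z":-4,"rx":0,"ry":0,"rz":0}])

```text
time: 22.3
eef_pos: [461.0, 326.2, 116.4]
eef_rot: [0.0, 0.988, 0.154, -0.0]
contact_force: [0.1, -0.6, -1.6]
opening: 47.1
```

Request:
drive_tool(targets=[{"x":0,"y":0,"z":-1.5,"rx":0,"ry":0,"rz":0},{"x":0,"y":0,"z":-3,"rx":0,"ry":0,"rz":0},{"x":0,"y":0,"z":-3,"rx":0,"ry":0,"rz":0},{"x":0,"y":0,"z":-3,"rx":0,"ry":0,"rz":0}])

```text
time: 22.7
eef_pos: [461.0, 326.2, 113.5]
eef_rot: [0.0, 0.988, 0.154, -0.0]
contact_force: [-1.2, -0.5, -1.9]
opening: 46.9
```

Request:
drive_tool(targets=[{"x":0,"y":0,"z":-1,"rx":0,"ry":0,"rz":0},{"x":0,"y":0,"z":-2,"rx":0,"ry":0,"rz":0},{"x":0,"y":0,"z":-2,"rx":0,"ry":0,"rz":0},{"x":0,"y":0,"z":-2,"rx":0,"ry":0,"rz":0}])

```text
time: 23.1
eef_pos: [461.2, 326.4, 111.7]
eef_rot: [-0.0, 0.988, 0.154, 0.0]
contact_force: [-0.8, -0.2, -0.8]
opening: 47.0
```

Request:
drive_tool(targets=[{"x":0,"y":0,"z":-1,"rx":0,"ry":0,"rz":0},{"x":0,"y":0,"z":-1,"rx":0,"ry":0,"rz":0},{"x":0,"y":0,"z":-1,"rx":0,"ry":0,"rz":0}])

```text
time: 23.4
eef_pos: [461.9, 326.8, 111.5]
eef_rot: [-0.0, 0.988, 0.154, 0.001]
contact_force: [-0.8, -1.0, 2.9]
opening: 46.9
```

Request:
drive_tool(targets=[{"x":0,"y":0,"z":-0.5,"rx":0,"ry":0,"rz":0},{"x":0,"y":0,"z":-0.5,"rx":0,"ry":0,"rz":0}])

```text
time: 23.6
eef_pos: [462.2, 327.0, 111.5]
eef_rot: [-0.0, 0.988, 0.154, 0.001]
contact_force: [-0.6, -0.5, 6.2]
opening: 47.0
```

The floor is felt (TCP stopped at 111.5, force turned from −2 to +6 N). Releasing.

Request:
drive_tool(jaw=104, targets=[{"x":0,"y":0,"z":1,"rx":0,"ry":0,"rz":0},{"x":0,"y":0,"z":1,"rx":0,"ry":0,"rz":0},{"x":0,"y":0,"z":1,"rx":0,"ry":0,"rz":0},{"x":0,"y":0,"z":1,"rx":0,"ry":0,"rz":0}])

```text
time: 24.0
eef_pos: [460.8, 326.1, 110.6]
eef_rot: [0.0, 0.988, 0.154, -0.0]
contact_force: [0.1, -0.0, -0.5]
opening: 51.2
```

Request:
drive_tool(jaw=20, targets=[{"x":0,"y":0,"z":0,"rx":0,"ry":0,"rz":0},{"x":0,"y":0,"z":0,"rx":0,"ry":0,"rz":0},{"x":0,"y":0,"z":0,"rx":0,"ry":0,"rz":0},{"x":0,"y":0,"z":0,"rx":0,"ry":0,"rz":0},{"x":0,"y":0,"z":0,"rx":0,"ry":0,"rz":0},{"x":0,"y":0,"z":0,"rx":0,"ry":0,"rz":0}])

```text
time: 24.6
eef_pos: [461.1, 326.2, 111.1]
eef_rot: [0.0, 0.988, 0.154, 0.0]
contact_force: [-0.2, -0.6, -0.3]
opening: 78.8
```

```bash
python3 jar.py; python3 st.py
```

```text
24.6 [461.1 326.2 111.1] [-0.19 -0.6  -0.31] [0.046 0.003 0.001] 78.79964903155923
24.6 [461.1 326.2 111.1] [-0.19 -0.6  -0.31] [0.046 0.003 0.001] 78.79964903155923
[[273, 0, 136, 89, 9641], [188, 151, 158, 147, 2698], [256, 195, 35, 95, 2152], [131, 273, 41, 57, 691], [373, 273, 42, 57, 712]]
0.0 [[273.0, 190.0]] 10.0 [[273.0, 160.0]] 20.0 [[273.0, 130.0]] 30.0 [[273.0, 98.0]] 45.0 [[273.0, 49.0]]
```

Request:
drive_tool(targets=[{"x":0,"y":0,"z":4,"rx":0,"ry":0,"rz":0},{"x":0,"y":0,"z":12,"rx":0,"ry":0,"rz":0},{"x":0,"y":0,"z":20,"rx":0,"ry":0,"rz":0},{"x":0,"y":0,"z":30,"rx":0,"ry":0,"rz":0}])

```text
time: 25.05
eef_pos: [461.2, 326.4, 142.0]
eef_rot: [-0.0, 0.988, 0.154, 0.0]
contact_force: [0.5, 0.8, 0.3]
opening: 78.5
```

Request:
drive_tool(targets=[{"x":0,"y":0,"z":15,"rx":0,"ry":0,"rz":0},{"x":0,"y":0,"z":35,"rx":0,"ry":0,"rz":0},{"x":0,"y":0,"z":60,"rx":0,"ry":0,"rz":0},{"x":0,"y":0,"z":85,"rx":0,"ry":0,"rz":0},{"x":0,"y":0,"z":110,"rx":0,"ry":0,"rz":0},{"x":0,"y":0,"z":130,"rx":0,"ry":0,"rz":0},{"x":0,"y":0,"z":140,"rx":0,"ry":0,"rz":0},{"x":0,"y":0,"z":140,"rx":0,"ry":0,"rz":0}])

```text
time: 25.85
eef_pos: [462.0, 327.3, 283.6]
eef_rot: [-0.001, 0.988, 0.154, 0.002]
contact_force: [0.1, 0.5, -0.6]
opening: 78.7
```

```bash
python3 jar.py; python3 - <<'E'
from h import *
c=cap("wrist","w11")
# jar rim & steel in wrist
p=c["pixels"].astype(int);print("mouth pred",proj(c,[[463,328,95]]))
hsv=cv2.cvtColor(c["pixels"],cv2.COLOR_RGB2HSV)
m=((hsv[...,1]<75)&(hsv[...,2]>90)).astype(np.uint8)
N,L,S,C=cv2.connectedComponentsWithStats(m);print([s.tolist() for s in S[1:] if s[4]>150])
sc=cap("scene","sc11");hsv=cv2.cvtColor(sc["pixels"],cv2.COLOR_RGB2HSV)
m=((hsv[...,1]<75)&(hsv[...,2]>90)).astype(np.uint8)
# coarse text map of the jar area in the scene: saturation/value classes, every 2 px
t=sc["pixels"][70:195:3,370:470:2].astype(int)
for row in t:
    print(''.join('#' if (q.max()-q.min())<22 and q.max()>80 else ('.' if q[0]-q[2]>50 else ('o' if q.min()>120 else ('x' if q.max()<60 else '-'))) for q in row))
E
```

```text
25.85 [462.  327.3 283.6] [ 0.12  0.45 -0.57] [-0.023  0.073 -0.021] 78.66076330583228
mouth pred [[272.45903656 166.51506979]]
[[274, 1, 81, 87, 5340], [226, 122, 89, 128, 2637], [131, 273, 41, 62, 758], [374, 273, 41, 63, 783]]
..................................xxxx#-..........
..................................xxxx-...........
...................................-x#-...........
..................................................
..................................................
..................................................
..................................................
..................................................
..................................................
..................................................
..................................................
..................................................
..................................................
..................................................
.....................oo-o.........................
....................o...-o........................
...................-....-.........................
...
[... 571 characters left out ...]
.-----.o##oo------------.............
..............------..--o-----------o.............
.............---------..o---------.o..............
.............------------......ooo................
.............------------------o..................
.............------------------ooo................
..............------------------..................
..............------------------o.................
...............-----------------..................
.................-------------....................
...................--------.......................
..................................................
..................................................
..................................................
```

The text map shows the ring at about scene (414,120) above the jar, with the handle in the mouth. Last check: that the jar and other things have not moved.

```bash
python3 - <<'E'
from h import *
a=cv2.imread("pics/sc1.png");b=cap("scene")["pixels"][:,:,::-1]
d=(cv2.absdiff(a,b).max(2)>45).astype(np.uint8);d=cv2.morphologyEx(d,cv2.MORPH_OPEN,np.ones((3,3)))
N,L,S,C=cv2.connectedComponentsWithStats(d);print([s.tolist() for s in S[1:] if s[4]>25])
# jar lower outline, rows/cols of the jar side before / after
for im in(a,b):
    h=cv2.cvtColor(im,cv2.COLOR_BGR2HSV);k=(h[...,1]<90)&(h[...,2]>60)
    print([(int(w.min()+390),int(w.max()+390)) for y in(165,172,178) for w in[np.nonzero(k[y,390:455])[0]] if len(w)])
E
```

```text
[[433, 0, 81, 80, 3362], [1, 10, 39, 45, 896], [152, 37, 23, 7, 90], [55, 48, 65, 11, 320], [0, 52, 5, 12, 47], [20, 67, 302, 106, 7268], [0, 69, 23, 17, 223], [172, 69, 11, 4, 33], [406, 109, 17, 29, 209], [357, 147, 9, 10, 57], [278, 195, 50, 63, 929]]
[(396, 440), (398, 436), (401, 432)]
[(396, 440), (398, 436), (401, 433)]
```

```bash
python3 -c "
from h import *
print(r.sign_off(), r.get_obs()['time'])"
```

```text
the job is handed in; nothing more can be done
the job is handed in; nothing more can be done
```

The steel bottle opener is in the white jar, handle down and ring head up. I handed the job in at about 26 s on the robot's clock.

I did the steps in the order you gave:
- **Pinch and lift:** I gripped the opener by its lugs and lifted it level. The 0.19 N m wrist torque was what its weight should give.
- **Swing down:** I eased the jaws one count at a time until it hung within about 3–4° of vertical, then gripped it firmly again well clear of the console.
- **Lower and release:** I lowered it into the jar until I felt the floor (force went from −2 N to +6 N), then released it and backed straight up.

**Last checks:**
- The ring shows above the rim with the handle in the mouth.
- The jar's outline in the scene view is unchanged to within 1 px.
- The other differences I found lie where the arm stood or now stands, or where the opener used to lie. I put the largest one down to the arm and its shadow, but did not look at it closely.
- The robot reads no contact.

**What disagreed:**
- **Pad tips:** they stood nearly 40 mm above the reported tool point, not at it. My first close therefore shut above the opener without touching it, and I had to reopen and go lower.
- **Finger opening:** it reads 47 mm when gripping the 50 mm lugs.
- **Final check:** I had used all 12 pictures, so this check was done on pixels by script, not by eye.

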